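# Pin the swing link of a sloping mount

## Task

Swing the flat link of the sloping grey mount fully home, so that its eye lies between the two ears of the fork. Then take the broad-knobbed pin from the aluminium block and push it down the slanted holes of fork and eye until its collar sits flush on the upper ear, and let go. Leave the slim-knobbed pin in the block, and do not move the jar or the tape measure.

Things in the scene. Friction and masses are not known exactly. Their poses are not given: they have to be found in the camera images.
- stand: Sloping grey mount, fixed: base plate 160 (x) x 190 (y) mm, about 140 mm high. Origin at the centre of its underside, x to the rear. It carries the fork (left) and the link's pivot (right) on a deck that slopes 30 degrees, facing the robot; the deck lies at z = -62 mm of the fork frame.
- fork: Steel fork, fixed on the mount. Origin: centre of the hole's mouth on the upper ear's top face. z: hole axis, out of the hole, leaning 30 degrees from vertical towards the mount's front; x up the slope; y level, left. Ears 36 x 36 mm, 8 mm thick, tops at z = 0 and -22 mm, holes 15 mm in diameter. A web joins them at x = 18 to 34 mm; the -x side is open.
- link (a joint): Angle of the flat steel link about its pivot, rad. 0: home at its stop, along the fork's +y, its eye's hole in line with the fork holes. Positive: swung out down the slope (to the fork's -x); starts at 0.45 to 1.0, limit 1.2. Stiff (2 to 3.5 N at the post), stays where it is left.
- link_pivot (a point): Pivot of the link, at x = 0, y = -120, z = -15 mm of the fork frame; its axis is parallel to the fork's z. The link is 20 mm wide, 10 mm thick (z = -20 to -10 mm of the fork frame); its eye, 36 mm outside, hole 16 mm, is 120 mm from the pivot.
- link_post (a point): Middle of the black post on the link, by which to push it: diameter 14 mm, 34 mm tall, parallel to the fork's z axis, on the link's top face, 60 mm from the pivot. It reaches from z = -10 to +24 mm of the fork frame; this point is at z = +7 mm.
- pin_grip (a point): Centre of the broad black knob of the wanted pin: 24 mm in diameter, 44 mm tall, over a steel collar 34 mm in diameter, 6 mm thick. The point is 28 mm above the collar's underside; z points from tip to knob. Shank 12 mm in diameter, 50 mm long, end tapered over 8 mm. 80 to 170 g. It starts upright in a socket of the block, collar on the block.
- pin_tip (a point): Tip of that pin's shank, 50 mm below the collar's underside.
- slim_pin_grip (a point): Centre of the black knob of the other pin, which stays in the block: knob only 14 mm in diameter and 24 mm tall, collar 24 mm; the point lies 18 mm above the collar's underside.
- pin_block: Aluminium block, fixed, 140 (x) x 56 (y) x 58 mm high, origin at the centre of its underside, with two upright sockets 15 mm in diameter and 54 mm deep at x = +35 and -35 mm; either pin may stand in either one.
- jar_mid (a point): Middle of the white and grey sample jar with a lid, 48 mm in diameter, 66 mm tall, upright on the worktop to the right of the mount.
- tape_measure_mid (a point): Middle of the blue pocket tape measure, 36 x 74 x 63 mm, standing on the worktop to the left of the block.
Things that resemble listed ones, but are neither listed nor needed, are in the scene too. Leave any red look-alike of the part that bears pin_grip alone.

How it is judged:
On the way, in this order (a step that is already met when the one before it is completed fails the run):
1. the link is swung home: its angle is under 0.04 rad (value of joint link below 0.04 rad), for 0.2 s.
2. the broad pin's tip has entered the fork hole by 6 mm, within 5 mm of its axis (z of pin_tip in the frame of fork between -0.06 and -0.006 m and x of pin_tip in the frame of fork between -0.005 and 0.005 m and y of pin_tip in the frame of fork between -0.005 and 0.005 m), for 0.1 s.
At the end, for the whole second after the job is handed in: The link is home (within 0.05 rad), the broad pin stands through both ears and the eye along the hole axis (grip point and tip within 6 mm of the axis, 0.12 rad) with its collar within 2.5 mm of the upper ear, released; the slim pin, jar and tape measure are where they were (value of joint link below 0.05 rad and z of pin_grip in the frame of fork between 0.024 and 0.0305 m and angle between the z axis of pin_grip and the z axis of fork, either way round below 0.12 rad and x of pin_grip in the frame of fork between -0.006 and 0.006 m and y of pin_grip in the frame of fork between -0.006 and 0.006 m and x of pin_tip in the frame of fork between -0.006 and 0.006 m and y of pin_tip in the frame of fork between -0.006 and 0.006 m); the robot touches nothing.
It fails at once if the slim pin is moved more than 10 mm (distance of slim_pin_grip from where it was at the start of the episode above 0.01 m).
It fails at once if the jar is moved more than 20 mm (distance of jar_mid from where it was at the start of the episode above 0.02 m).
It fails at once if the tape measure is moved more than 20 mm (distance of tape_measure_mid from where it was at the start of the episode above 0.02 m).
It also fails if it takes over 56 s, if anything falls off the work surface, if the arm or the gripper's body presses on something with over 40 N, if the wrist force passes 120 N, or if a joint passes its speed limit or range.

## Robot

A 6-joint arm with a two-finger parallel gripper is mounted at the origin on a cart in front of the work surface, level with it; the furniture and walls round the work are solid. World frame = base frame: x ahead of the robot, y to its left, z up, the work surface at z = 0. Lengths are in m, angles in rad, forces in N, time in s.
With the tool pointing down it reaches from about 0.35 to 0.975 m from the base axis. Payload 4.9 kg.
Tool frame: the origin (TCP) lies at the very end of the fingers, on their centre line; the grasp point (between the pads) lies 19 mm behind it (manip.grasp_offset is the distance from the TCP to the grasp point, in m); z points along the fingers, y is the line along which they close (so a half turn about z gives the same grasp; the last joint's range is limited). The gripper opens to 85 mm and grips with 20 to 120 N. Pads are 22 mm wide; open, the fingers measure 114 mm over their backs; the gripper's body (76 mm by 85 mm) begins 54 mm behind the grasp point. The pads swing forward as they close: fully open they stand 13 mm farther back than shut.
Start: joints at [-1.324, 0.053, 1.613, -0, 1.476, -0.119], TCP at [0.224, -0.584, 0.2] pointing down, gripper open.
Joint ranges: [-3.01, 3.01], [-1.01, 2.22], [0.06, 2.58], [-1.02, 4.17], [0.09, 2.62], [-3.14, 3.14]. Speed limits (rad/s): [2.57, 2.57, 3.14, 3.14, 3.14, 3.14].

## Interface

Orientations are given as a unit quaternion [w, x, y, z].
In Python, from plant import manip, eyes, job_done, models gives the robot as it stands.
- The arm moves only by the tool servo_tool, never from a script. Its argument "motion" is one flat list of numbers, 5 for each row, row after row: the opening, from -1 (shut) to 1 (fully open), then the shift along the tool's x, y, z normalised to -1 to 1, where 1 is 120 mm, then the turn about the tool's z normalised to -1 to 1, where 1 is 45 degrees. A call has 1 to 5 rows; each row is the pose to reach, as a shift and turn from the pose commanded when the call began, along the tool's axes at that moment; what a row does not reach only later rows make up. A row lasts 1/8 s, in which the tool goes at most 62.5 mm and 10.7 degrees, less where a joint would pass 70% of its speed; a pose out of reach is approached as far as the arm can. A call with a number of a shift or a turn outside -1 to 1 is refused whole. A call with a gripper value outside its range is refused whole. The fingers move at their own pace and stop on an object; the grip force is fixed at half the most. Time passes only in rows, so rows that repeat a pose let the fingers close. It gives the time, the measured TCP pose, the force, the opening and the grip force at its end, in the units of the state.
- manip.state(): the state, without advancing time (a new reading comes with each control period).
- eyes.grab_frame(name): name is "side" or "top" or "wrist"; returns (picture, depth): 400x640x3 uint8, red, green, blue; 400x640 float32, m along the optical axis (not along the pixel's ray), 0 where there is no reading.
- eyes.camera_params(name): a dict with "fov_y" (degrees; the focal length in pixels is half the picture's height over the tangent of half this angle, whatever the lens; pixels are square), "cx", "cy" (the principal point, pixels), "pose" (4x4, takes a point from camera to world coordinates); the wrist camera has in their place "T_tool_cam" (4x4, takes a point from camera to tool coordinates, whose origin is the TCP and whose axes are the flange's). Camera axes: x right, y up, looking along -z (the intrinsics and any distortion apply to the point x, -y, -z); pixel columns grow to the right and rows downward; lengths in m; the calibration is good to about 2 mm. The wrist camera is an equidistant fisheye: a pixel r from the principal point sees the ray r / f radians off the axis. A picture is of the moment at which its call begins: read the wrist's pose just before it. camera_params takes no time and is no camera call.
- job_done(): hands the job in; it is judged then, once.
Trained networks look in the newest picture that a camera, given by its name, has taken for a name from the list of things; names that differ only in an ending like _2 or _b are one class to them, and where a whole thing is asked for, a point or a joint stands for the part that bears it (a point fixed in the world has none). Each returns a list of dicts, best first, with "p" (0 to 1); they miss things now and then, are a little off and sometimes report something else, mostly with a low value. They report only what shows in the picture. A call takes as long as a camera call. They do not tell look-alikes from the thing itself.
- models.regions_of(camera, label): "mask" (400x640 bool, what is visible of it) and "pixel" ([column, row] in pixels, amid what is visible of it).
The state is a dict: "time": time; "joint_pos": joint angles; "joint_vel": joint speeds; "joint_efforts": joint torques, N m; "tool_pos": TCP position; "tool_rot": TCP orientation; "contact_force": force on the tool from outside, world axes, zero at the start; "ft_torque": the same for the moment, N m; "gripper_width": opening from 0.0 (shut) to 1.0 (fully open); "grasp_force": force on a finger pad.
Only numpy, scipy, OpenCV 4.12 (cv2) and the standard library are available. Lean on these libraries where they do the work, as an engineer would, in place of code of your own. Each camera call takes 0.05 s, during which the arm holds its last target. There are 200 camera calls.

## Working session

There is one attempt and no reset: what is moved stays moved. The work goes in short steps, Python scripts to look and compute and a tool call to move; the robot and the scene stay as the last step left them, time stands still between calls to the robot, and variables do not carry over. Pictures are saved under pics/ and viewed, at most 10 in all, crops included, and the job is handed in when it is done.

Besides the shell and the picture viewer there is one more tool, called after "Emit:" as name(argument=value, ...) on one line, values as JSON. servo_tool: Moves the arm, as the interface text tells. Its arguments: {"type":"object","properties":{"motion":{"type":"array","items":{"type":"number","minimum":-1,"maximum":1}}},"required":["motion"]}

```bash
mkdir -p pics; ls; cat > h.py <<'E'
import numpy as np, cv2
from plant import manip, eyes, job_done, models
def px2w(cam,u,v,d):
    c=eyes.camera_params(cam); f=200/np.tan(np.radians(c['fov_y']/2))
    p=np.array([(u-c['cx'])/f*d,-(v-c['cy'])/f*d,-d,1]); return (c['pose']@p)[:3]
def cloud(cam,mask,dep):
    c=eyes.camera_params(cam); f=200/np.tan(np.radians(c['fov_y']/2))
    v,u=np.nonzero(mask&(dep>0)); d=dep[v,u]
    P=np.c_[(u-c['cx'])/f*d,-(v-c['cy'])/f*d,-d,np.ones(len(d))]
    return (P@c['pose'].T)[:,:3]
E
python3 - <<'E'
from h import *
np.set_printoptions(precision=3,suppress=True)
print(manip.state(), manip.grasp_offset)
L=['stand','fork','link','link_post','pin_grip','slim_pin_grip','pin_block','jar_mid','tape_measure_mid']
for c in ['side','top']:
    im,d=eyes.grab_frame(c); cv2.imwrite(f'pics/{c}0.png',im[:,:,::-1]); np.save(f'{c}0.npy',d)
    print(c,eyes.camera_params(c))
    for l in L:
        for r in models.regions_of(c,l)[:4]:
            P=cloud(c,r['mask'],d)
            print(l,round(r['p'],2),r['pixel'],r['mask'].sum(),np.median(P,0) if len(P) else 0, np.percentile(P,2,axis=0), np.percentile(P,98,axis=0))
E
```

```text
pics
{'time': 0.0, 'joint_pos': array([-1.324,  0.053,  1.614,  0.   ,  1.476, -0.119]), 'joint_vel': array([-0.001, -0.002,  0.   ,  0.001, -0.001,  0.001]), 'joint_efforts': array([ -0.001, -39.367, -37.018,  -0.   ,   0.007,  -0.   ]), 'tool_pos': array([ 0.223, -0.583,  0.199]), 'tool_rot': array([-0.001,  0.983,  0.182, -0.   ]), 'contact_force': array([ 0.651, -0.062,  0.848]), 'ft_torque': array([ 0.019, -0.013, -0.011]), 'grasp_force': 0.0, 'gripper_width': 1.0042009718189744} 0.0187
side {'fov_y': 48.32134128256178, 'cx': 315.1907183025726, 'cy': 196.83619192999663, 'pose': array([[ 0.985,  0.039, -0.168,  0.273],
       [-0.171,  0.329, -0.929, -1.164],
       [ 0.019,  0.944,  0.331,  0.538],
       [ 0.   ,  0.   ,  0.   ,  1.   ]])}
stand 0.6 [345.1, 242.7] 4161 [ 0.529 -0.167  0.058] [ 0.456 -0.222  0.006] [ 0.608 -0.052  0.142]
fork 0.57 [340.9, 228.0] 2294 [ 0.531 -0.142  0.092] [ 0.474 -0.213  0.046] [ 0.599 -0.048  0.146]
link 0.74 [331.0, 217.8] 434 [ 0.503 -0.147  0.116] [ 0.466 -0.201  0.084] [ 0.549 -0.055  0.144]
link 0.4 [289.1, 195.5] 36 [0.446 0.202 0.072] [
[... 802 characters left out ...]
7 [366.9, 183.7] 2761 [ 0.537 -0.12   0.094] [ 0.474 -0.205  0.045] [ 0.598 -0.041  0.147]
link_post 0.9 [375.0, 196.3] 571 [ 0.499 -0.136  0.111] [ 0.461 -0.195  0.007] [ 0.546 -0.08   0.141]
pin_grip 0.73 [364.4, 189.7] 3821 [ 0.521 -0.122  0.08 ] [ 0.447 -0.213  0.003] [ 0.596 -0.034  0.145]
pin_block 0.96 [245.2, 206.6] 1087 [0.477 0.206 0.056] [ 0.411  0.175 -0.002] [0.549 0.249 0.063]
pin_block 0.57 [458.1, 214.0] 343 [ 0.455 -0.375  0.063] [ 0.434 -0.402 -0.001] [ 0.476 -0.359  0.069]
pin_block 0.26 [375.6, 194.5] 500 [ 0.503 -0.14   0.114] [ 0.463 -0.197  0.091] [ 0.549 -0.08   0.141]
jar_mid 0.59 [458.7, 215.9] 322 [ 0.455 -0.374  0.064] [ 0.436 -0.4    0.007] [ 0.476 -0.359  0.069]
```

```bash
python3 - <<'E'
import cv2,numpy as np
a=cv2.imread('pics/top0.png')[120:280,180:480]; b=cv2.imread('pics/side0.png')[150:310,230:450]
a=cv2.resize(a,(800,427),interpolation=2); cv2.imwrite('pics/a.png',a)
b=cv2.resize(b,(770,560),interpolation=2); cv2.imwrite('pics/b.png',b)
E
```

```text
(no output)
```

View pics/a.png

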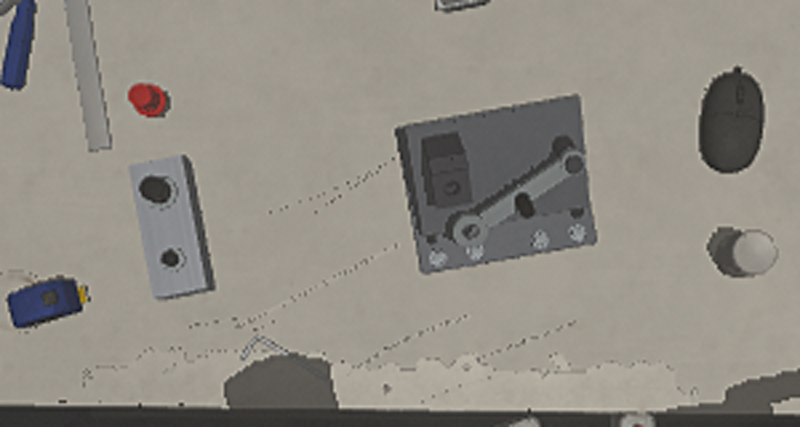

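View pics/b.png

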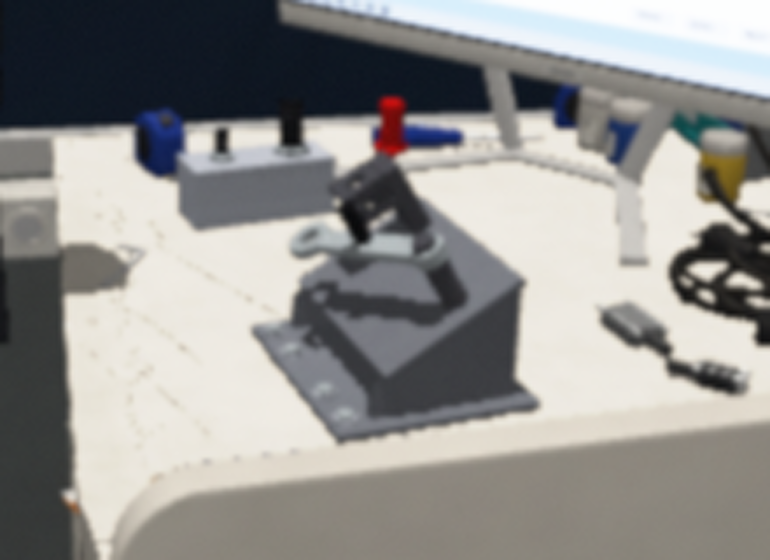

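```bash
python3 - <<'E'
from h import *
np.set_printoptions(precision=4,suppress=True)
from scipy.optimize import least_squares
d=np.load('top0.npy')
for n,(u,v) in dict(hole=(349.5,190.1),earU=(351,183),pivot=(394.9,180),eye=(355.1,207),post=(375.8,195),broad=(238.5,190.5),slim=(244.5,216.5)).items():
    w=d[int(v)-1:int(v)+3,int(u)-1:int(u)+3]; print(n,px2w('top',u,v,np.median(w)),w.min(),w.max())
P=np.vstack([cloud(c,np.ones((400,640),bool),np.load(c+'0.npy')) for c in ('top','side')])
P=P[(P[:,0]>.43)&(P[:,0]<.63)&(P[:,1]>-.25)&(P[:,1]<0)&(P[:,2]>.02)]
# deck plane + yaw
best=None
for a in np.arange(0,.4,.01):
    n=np.array([-.5*np.cos(a),-.5*np.sin(a),np.cos(np.pi/6)])
    h,e=np.histogram(P@n,bins=np.arange(-.4,.2,.002)); i=h.argmax()
    if best is None or h[i]>best[0]: best=(h[i],a,e[i])
print(best)
a=best[1]; n=np.array([-.5*np.cos(a),-.5*np.sin(a),np.cos(np.pi/6)])
for _ in range(5):
    s=P@n; Q=P[abs(s-best[2]-.001)<.008]; c=Q.mean(0); nn=np.linalg.svd(Q-c,full_matrices=0)[2][2]; nn*=np.sign(nn[2]); print(nn,np.degrees(np.arccos(nn[2])),np.arctan2(-nn[1],-nn[0]),len(Q),((Q-c)@nn).std(),c@n);break
a=np.arctan2(-nn[1],-nn[0]);n=np.array([-.5*np.cos(a),-.5*np.sin(a),np.cos(np.pi/6)])
h,e=np.histogram(P@n-np.mean(Q@n),bins=np.arange(-.02,.1,.002)); print(np.c_[e[:-1]*1000,h].astype(int).tolist())
E
```

```text
hole [ 0.5139 -0.0759  0.1125] 1.1299757 1.1586924
earU [ 0.5284 -0.0781  0.1437] 0.0 1.1273023
pivot [ 0.5384 -0.1906  0.1336] 1.1255927 1.1334296
eye [ 0.4749 -0.0943  0.0487] 1.1586936 1.2530297
post [ 0.4992 -0.1417  0.1358] 1.1127602 1.1353823
broad [0.5111 0.2152 0.1068] 1.1592599 1.1656501
slim [0.4441 0.2017 0.0855] 1.1719861 1.196521
(np.int64(1325), np.float64(0.17), np.float64(-0.19199999999999984))
[-0.4929 -0.0918  0.8652] 30.092206359641263 0.1841668695790738 3360 0.0022328522107068027 -0.19128710784872127
[[-20, 41], [-18, 42], [-16, 42], [-14, 42], [-12, 31], [-10, 15], [-8, 42], [-6, 145], [-4, 375], [-2, 967], [0, 1330], [1, 427], [3, 52], [5, 24], [7, 16], [9, 12], [11, 19], [13, 15], [15, 20], [17, 16], [19, 13], [21, 18], [23, 18], [25, 18], [27, 15], [29, 17], [31, 20], [33, 28], [35, 27], [37, 39], [39, 36], [41, 43], [43, 49], [45, 78], [47, 115], [49, 218], [51, 242], [53, 96], [55, 56], [57, 100], [59, 155], [61, 170], [63, 38], [65, 8], [67, 4], [69, 8], [71, 4], [73, 6], [75, 7], [77, 5], [79, 9], [81, 8], [83, 14], [85, 14], [87, 3], [89, 0], [91, 0], [93, 0], [95, 0]]
```

```bash
cat >> h.py <<'E'
A=0.184; c3=np.cos(np.pi/6)
R=np.array([[np.cos(A)*c3,-np.sin(A),-.5*np.cos(A)],[np.sin(A)*c3,np.cos(A),-.5*np.sin(A)],[.5,0,c3]])
E
python3 - <<'E'
from h import *
np.set_printoptions(precision=4,suppress=True)
im=np.full((420,640,3),30,np.uint8)
for c,ch in (('top',1),('side',2)):
    P=cloud(c,np.ones((400,640),bool),np.load(c+'0.npy'))
    P=P[(P[:,0]>.43)&(P[:,0]<.63)&(P[:,1]>-.25)&(P[:,1]<0)&(P[:,2]>.02)]
    Q=P@R; s=Q[:,2]+.1913+.0
    np.save(c+'Q.npy',np.c_[Q,s])
    E=Q[(s>.0585)&(s<.066)]; print(c,'ear',len(E),E[:,2].mean(),np.percentile(E,[2,50,98],axis=0)[:,:2].tolist())
    K=Q[(s>.046)&(s<.0555)]; print('link',len(K),np.median(K,0))
    for pts,col in ((E,(0,255,0)),(K,(0,0,255)),(Q[s>.068],(255,0,0))):
        for p in pts:
            x=int(320-(p[1]+.2)*2500); y=int(210-(p[0]-.53)*2500) 
            if 0<=x<640 and 0<=y<420: cv2.circle(im,(x,y),2 if ch==1 else 1,col if ch==1 else tuple(k//2+60 for k in col),-1)
cv2.imwrite('pics/fk.png',im)
print(np.array([.5139,-.0759,.14])@R)
E
```

```text
top ear 284 -0.1287978529296549 [[0.4702780104713419, -0.2903962255880894], [0.49849057077315617, -0.16954305935455477], [0.5244161926730738, -0.1486990104087854]]
link 392 [ 0.4629 -0.2161 -0.139 ]
side ear 194 -0.12816038247799183 [[0.4624942739621648, -0.2946213339291898], [0.4965876365089702, -0.1769065061251096], [0.5256217679522127, -0.14873261099781176]]
link 299 [ 0.4626 -0.2267 -0.1379]
[ 0.4955 -0.1686 -0.1244]
```

View pics/fk.png

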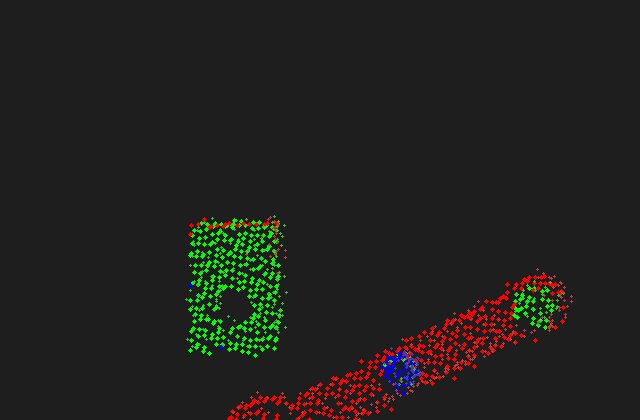

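```bash
cat >> h.py <<'E'
F=R@np.array([.492,-.1662,-.129])
def fw(x,y,z): return F+R@np.array([x,y,z])/1000
ex=np.array([np.cos(A),np.sin(A),0])
from scipy.spatial.transform import Rotation as Ro
def rel(t):
    s=manip.state(); q=s['tool_rot']; M=Ro.from_quat(q[[1,2,3,0]]).as_matrix()
    yaw=np.arctan2(M[1,0],M[0,0])
    return 'units',np.round(M.T@(np.array(t)-s['tool_pos'])/.12,3),'turn',round(np.degrees(yaw-A)/45,3),'tilt',round(M[2,2],4)
E
python3 - <<'E'
from h import *
np.set_printoptions(precision=4,suppress=True)
print('F',F)
for th in (.45,.2,0):
    E=fw(-60*np.sin(th)-7,-120+60*np.cos(th),24); T=E-.011*ex-[0,0,.012]; print(th,E,T,T-.02*ex)
    print(rel(T-.025*ex))
E
```

```text
F [ 0.5127 -0.0736  0.1343]
0.45 [ 0.4848 -0.1459  0.1385] [ 0.474  -0.1479  0.1265] [ 0.4543 -0.1516  0.1265]
('units', array([ 3.043, -2.682,  0.613]), 'turn', np.float64(0.231), 'tilt', np.float64(-1.0))
0.2 [ 0.496  -0.139   0.1456] [ 0.4852 -0.141   0.1336] [ 0.4655 -0.1447  0.1336]
('units', array([ 3.151, -2.702,  0.554]), 'turn', np.float64(0.231), 'tilt', np.float64(-1.0))
0 [ 0.5059 -0.1359  0.1516] [ 0.4951 -0.1379  0.1396] [ 0.4755 -0.1416  0.1396]
('units', array([ 3.237, -2.697,  0.505]), 'turn', np.float64(0.231), 'tilt', np.float64(-1.0))
```

Emit:
servo_tool(motion=[-1,0.33,-0.3,0,0.231,-1,0.66,-0.6,0,0.231,-1,1,-0.9,0,0.231])

```text
time: 1.38
tool_pos: [0.2974, -0.4385, 0.2001]
tool_rot: [0.0, 0.996, 0.092, 0.0]
contact_force: [0.5, 0.1, 0.2]
gripper_width: 0.376
grasp_force: 0.0
```

```bash
python3 -c "
from h import *
print(rel([.449,-.1526,.20]),rel([.449,-.1526,.1265]))"
```

```text
('units', array([ 1.677e+00, -2.112e+00,  1.000e-03]), 'turn', np.float64(-0.001), 'tilt', np.float64(-1.0)) ('units', array([ 1.676, -2.112,  0.614]), 'turn', np.float64(-0.001), 'tilt', np.float64(-1.0))
```

Emit:
servo_tool(motion=[-1,0.8,-1,0,0,-1,0.8,-1,0,0,-1,0.8,-1,0,0,-1,0.8,-1,0,0])

```text
time: 1.88
tool_pos: [0.3701, -0.303, 0.2004]
tool_rot: [0.0, 0.996, 0.094, 0.0]
contact_force: [-0.1, 0.2, 1.3]
gripper_width: -0.003
grasp_force: 0.0
```

```bash
python3 -c "
from h import *
print(rel([.449,-.1526,.20]),rel([.449,-.1526,.1265]))"
```

```text
('units', array([ 0.88 , -1.108,  0.003]), 'turn', np.float64(0.005), 'tilt', np.float64(-1.0)) ('units', array([ 0.88 , -1.109,  0.615]), 'turn', np.float64(0.005), 'tilt', np.float64(-1.0))
```

Emit:
servo_tool(motion=[-1,0.7,-1,0,0,-1,0.85,-1,0,0,-1,0.85,-1,0,0,-1,0.85,-1,0.3,0,-1,0.85,-1,0.3,0])

```text
time: 2.5
tool_pos: [0.4457, -0.1673, 0.1611]
tool_rot: [-0.002, 0.996, 0.092, -0.003]
contact_force: [-0.3, -0.1, -0.5]
gripper_width: -0.001
grasp_force: 0.0
```

```bash
python3 - <<'E'
from h import *
print(rel([.449,-.1526,.1265]))
im,d=eyes.grab_frame('wrist'); cv2.imwrite('pics/w1.png',im[:,:,::-1])
E
```

```text
('units', array([ 0.051, -0.115,  0.289]), 'turn', np.float64(-0.0), 'tilt', np.float64(-1.0))
```

View pics/w1.png

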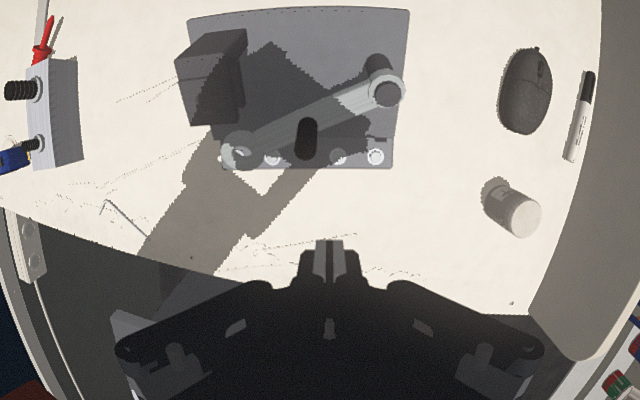

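Emit:
servo_tool(motion=[-1,0.05,-0.12,0.15,0,-1,0.05,-0.12,0.28,0,-1,0.15,-0.12,0.28,0,-1,0.25,-0.12,0.26,0,-1,0.25,-0.12,0.26,0])

```text
time: 3.18
tool_pos: [0.476, -0.1482, 0.134]
tool_rot: [0.0, 0.996, 0.092, 0.001]
contact_force: [-0.5, -0.0, 0.1]
gripper_width: -0.002
grasp_force: 0.0
```

```bash
python3 - <<'E'
from h import *
print(rel([.4951,-.1379,.1396]))
E
```

```text
('units', array([ 0.172, -0.055, -0.046]), 'turn', np.float64(0.001), 'tilt', np.float64(-1.0))
```

Emit:
servo_tool(motion=[-1,0.05,-0.02,-0.02,0,-1,0.1,-0.03,-0.04,0,-1,0.15,-0.05,-0.05,0,-1,0.17,-0.05,-0.05,0,-1,0.17,-0.05,-0.05,0])

```text
time: 3.8
tool_pos: [0.4935, -0.1382, 0.1388]
tool_rot: [-0.0, 0.996, 0.092, -0.0]
contact_force: [1.1, 0.2, 0.3]
gripper_width: 0.006
grasp_force: 0.0
```

```bash
cat >> h.py <<'E'
def link():
    im,d=eyes.grab_frame('top'); P=cloud('top',np.ones((400,640),bool),d); Q=((P-F)@R)*1000
    np.save('lq.npy',Q)
    k=(abs(Q[:,2]+10)<4)&(Q[:,1]>-115)&(Q[:,1]<-20)&(Q[:,0]>-75)&(Q[:,0]<16)
    return k.sum(), np.arctan2(-Q[k,0],Q[k,1]+120).mean(), np.median(np.arctan2(-Q[k,0],Q[k,1]+120))
E
python3 - <<'E'
from h import *
print(link(),manip.state()['contact_force'])
E
```

```text
(np.int64(38), np.float64(0.5267036167376918), np.float64(0.5327350921863528)) [ 0.14664141 -0.50457118 -0.40807619]
```

```bash
python3 - <<'E'
from h import *
im,d=eyes.grab_frame('wrist'); cv2.imwrite('pics/w2.png',cv2.resize(im[0:300,150:550,::-1],(800,600)))
E
```

```text
(no output)
```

View pics/w2.png

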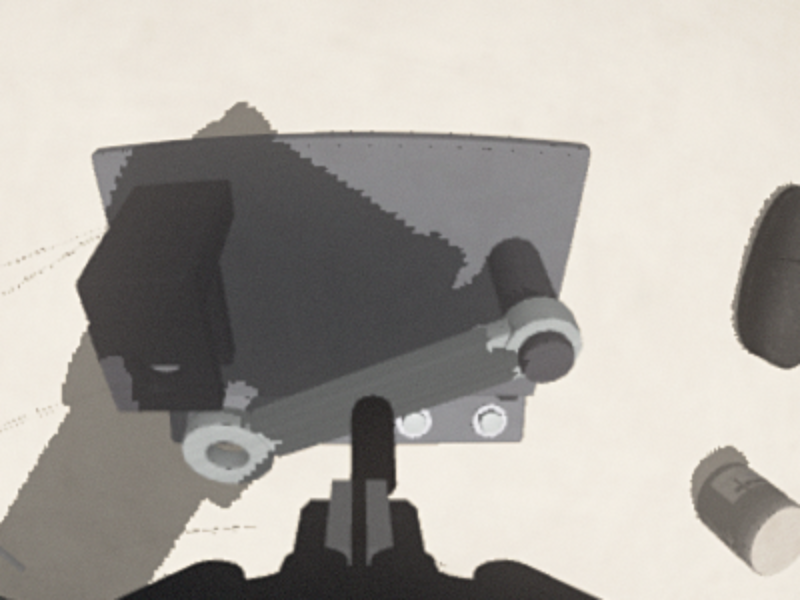

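Emit:
servo_tool(motion=[-1,0.03,-0.01,-0.015,0,-1,0.06,-0.015,-0.03,0,-1,0.09,-0.02,-0.045,0,-1,0.09,-0.02,-0.045,0])

```text
time: 4.4
tool_pos: [0.504, -0.134, 0.1446]
tool_rot: [0.0, 0.996, 0.092, 0.0]
contact_force: [0.0, -0.3, 0.5]
gripper_width: -0.002
grasp_force: 0.0
```

```bash
cat >> h.py <<'E'
def wcloud():
    s=manip.state(); im,d=eyes.grab_frame('wrist'); c=eyes.camera_params('wrist')
    f=200/np.tan(np.radians(c['fov_y']/2)); v,u=np.mgrid[:400,:640]
    x=u-c['cx'];y=v-c['cy'];r=np.hypot(x,y)+1e-9;t=np.tan(np.minimum(r/f,1.4))/r
    P=np.stack([x*t*d,-y*t*d,-d,np.ones_like(d)],-1).reshape(-1,4)[((d>0)&(r/f<1.4)).ravel()]
    T=np.eye(4);T[:3,:3]=Ro.from_quat(s['tool_rot'][[1,2,3,0]]).as_matrix();T[:3,3]=s['tool_pos']
    return im,d,(P@(T@c['T_tool_cam']).T)[:,:3]
def linkw():
    im,d,P=wcloud(); Q=((P-F)@R)*1000; np.save('lw.npy',Q)
    r=np.hypot(Q[:,0],Q[:,1]+120)
    k=(abs(Q[:,2]+10)<5)&(r>25)&(r<100)&(Q[:,0]<15)&(Q[:,0]>-90)&(Q[:,1]<-20)&(Q[:,1]>-115)
    a=np.arctan2(-Q[k,0],Q[k,1]+120); return k.sum(),np.median(a),np.percentile(a,[10,90]),np.median(Q[abs(Q[:,2]+62)<8,2])
E
python3 - <<'E'
from h import *
print(linkw(),manip.state()['contact_force'],manip.state()['tool_pos'])
E
```

```text
(np.int64(2304), np.float64(0.366820688384498), array([0.21402424, 0.54864447]), np.float64(-61.55859687437983)) [ 0.3520583  -0.99078846 -0.58010506] [ 0.50379295 -0.13394583  0.1444225 ]
```

```bash
python3 - <<'E'
from h import *
np.set_printoptions(precision=1,suppress=True)
Q=np.load('lw.npy')
t=((manip.state()['tool_pos']-F)@R)*1000; print(t)
for z in (0,5,10,15,20,24,28,35,45):
    k=(abs(Q[:,2]-z)<2)&(Q[:,0]>-80)&(Q[:,0]<20)&(Q[:,1]<-30)&(Q[:,1]>-105)
    print(z,k.sum(),np.percentile(Q[k],[3,50,97],axis=0)[:,:2].tolist() if k.sum() else '')
E
```

```text
[-12.1 -57.7  18.7]
0 86 [[-24.376196102304423, -70.99354568312124], [-21.01181347009881, -64.18571648122844], [-19.51555709242135, -58.25033041364773]]
5 94 [[-24.870120503918887, -70.85592056567296], [-21.068998231554865, -64.1048588470288], [-19.788053939817875, -58.237454141417885]]
10 101 [[-25.967439896715653, -70.90114831961607], [-20.97242619605629, -64.61367967182932], [-19.479174622071792, -58.22293015313027]]
15 74 [[-25.239305578634745, -71.08861719439372], [-20.857018078343557, -66.41065543238612], [-19.81139181480052, -59.47573430353555]]
20 33 [[-24.801241095124, -70.87190282179161], [-21.12706935712509, -68.20002813202277], [-19.719545805393, -66.24610308538551]]
24 1 [[-20.132659572900582, -67.43689411257277], [-20.132659572900582, -67.43689411257277], [-20.132659572900582, -67.43689411257277]]
28 0 
35 0 
45 113 [[13.3238582667911, -65.06203217698372], [16.92108602316109, -57.49076036210162], [18.476448618959072, -51.216488453847504]]
```

```bash
python3 - <<'E'
from h import *
im,d=eyes.grab_frame('side'); cv2.imwrite('pics/s2.png',cv2.resize(im[130:270,260:420,::-1],(685,600),interpolation=2))
Q=np.load('lw.npy')
print(Q[:,2][(abs(Q[:,0]+50)<8)&(abs(Q[:,1]+15)<30)&(abs(Q[:,2]+12)<12)].mean())
E
```

```text
-9.765952604420187
```

View pics/s2.png

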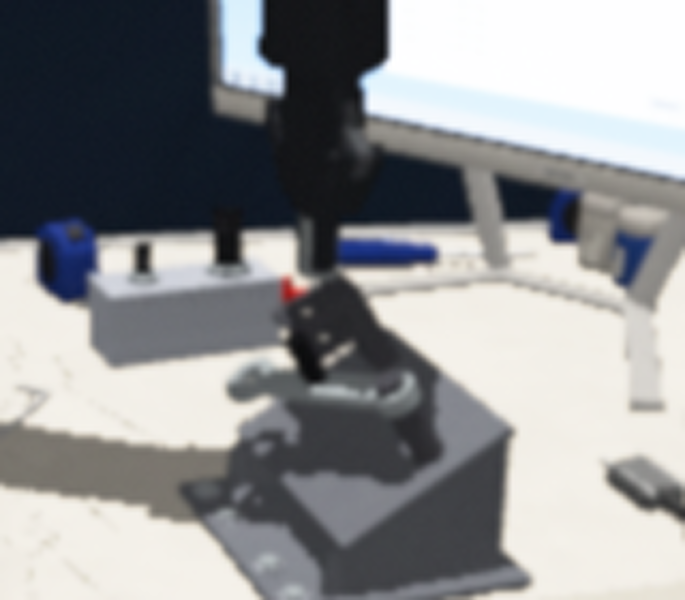

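```bash
python3 - <<'E'
from h import *
np.set_printoptions(precision=4,suppress=True)
im,d=eyes.grab_frame('side'); c=eyes.camera_params('side'); f=200/np.tan(np.radians(c['fov_y']/2))
s=manip.state(); print(s['tool_pos'])
def proj(w):
    p=np.linalg.inv(c['pose'])@np.r_[w,1]; return c['cx']+f*p[0]/-p[2], c['cy']-f*p[1]/-p[2], -p[2]
print('tcp',proj(s['tool_pos']),'posttop',proj(fw(-26,-66,24)),'F',proj(F))
P=cloud('side',np.ones((400,640),bool),d); k=(abs(P[:,0]-.504)<.02)&(abs(P[:,1]+.134)<.03)&(P[:,2]>.13)
Z=P[k]; print(len(Z),Z[np.argsort(Z[:,2])][::25][:14])
im2,d2,W=wcloud(); k=(abs(W[:,0]-.504)<.025)&(abs(W[:,1]+.134)<.03)&(W[:,2]>.15); Z=W[k]; print(len(Z),np.percentile(Z,[1,10,50,99],axis=0))
E
```

```text
[ 0.5036 -0.1339  0.1442]
tcp (np.float64(332.52966612637596), np.float64(206.4442443897543), np.float64(1.1256981172575147)) posttop (np.float64(328.4274092642618), np.float64(208.99387136388287), np.float64(1.114171335450402)) F (np.float64(331.0765930888065), np.float64(201.89580466271764), np.float64(1.1865397582357078))
653 [[ 0.4944 -0.1488  0.13  ]
 [ 0.4968 -0.1483  0.1404]
 [ 0.5071 -0.1415  0.1799]
 [ 0.4968 -0.1409  0.188 ]
 [ 0.5173 -0.1391  0.1944]
 [ 0.5097 -0.149   0.2005]
 [ 0.4962 -0.1409  0.2062]
 [ 0.4979 -0.1437  0.2121]
 [ 0.4911 -0.1271  0.2202]
 [ 0.5062 -0.1262  0.2272]
 [ 0.4928 -0.1296  0.2312]
 [ 0.4925 -0.1299  0.2364]
 [ 0.4911 -0.1474  0.2464]
 [ 0.4901 -0.1395  0.2518]]
25191 [[ 0.4942 -0.163   0.1857]
 [ 0.5097 -0.1556  0.2195]
 [ 0.5186 -0.1332  0.2562]
 [ 0.527  -0.1047  0.2791]]
```

```bash
python3 - <<'E'
from h import *
np.set_printoptions(precision=3,suppress=True,linewidth=200)
im,d=eyes.grab_frame('side')
print(d[180:222:2,322:344:2]); print(im[180:222:2,322:344:2].mean(2).astype(int))
s=manip.state();print(s['joint_pos'],s['tool_pos'])
im2,d2,W=wcloud(); T=Ro.from_quat(s['tool_rot'][[1,2,3,0]]).as_matrix(); Q=(W-s['tool_pos'])@T*1000
k=(abs(Q[:,0])<25)&(abs(Q[:,1])<25); h,e=np.histogram(Q[k,2],bins=np.arange(-100,60,5)); print(np.c_[e[:-1],h].astype(int).tolist())
print(eyes.camera_params('wrist'))
E
```

```text
[[1.911 1.919 1.923 1.928 1.099 1.085 1.073 1.069 1.083 1.927 1.935]
 [1.92  1.921 1.925 1.92  1.101 1.095 1.089 1.091 1.093 1.926 1.931]
 [1.911 1.907 1.922 1.914 1.104 1.095 1.086 1.098 1.096 1.914 1.91 ]
 [1.737 1.743 1.744 1.749 1.102 1.097 1.091 1.094 1.095 1.679 1.692]
 [1.726 1.724 1.726 1.724 1.106 0.    1.094 1.094 1.1   1.67  1.672]
 [1.698 1.692 1.696 1.701 1.11  1.102 1.094 1.101 1.1   1.685 1.679]
 [1.491 1.688 1.683 1.679 1.111 1.106 1.097 1.101 1.106 1.677 1.682]
 [1.475 1.476 1.552 1.573 1.648 1.1   1.107 1.106 1.109 1.195 1.659]
 [1.472 1.473 1.539 1.568 1.631 1.63  1.201 1.193 1.193 1.185 1.179]
 [1.476 1.483 1.548 1.554 1.204 1.198 1.19  1.183 1.181 1.176 1.176]
 [1.48  1.479 1.544 1.197 1.19  1.193 1.183 1.176 1.172 1.178 1.178]
 [1.484 1.198 1.195 1.185 1.195 1.176 1.174 1.173 1.173 1.188 1.177]
 [1.491 1.201 1.181 1.182 1.177 1.173 1.17  1.176 1.2   1.193 1.181]
 [1.486 1.483 1.197 1.173 1.168 1.173 1.205 1.204 1.197 1.187 1.184]
 [1.484 1.49  1.518 1.119 1.114 1.207 1.205 1.515 1.183 1.185 1.184]
 [1.489 1.488 1.502 1.11  1.114 1.117 1.186 1.18  1.185 1.18  1.5
[... 1307 characters left out ...]
  92 113 154 162 165 150 116]]
[-0.403 -0.157  1.91  -0.     1.389  0.984] [ 0.503 -0.134  0.144]
[[-100, 753], [-95, 139], [-90, 1417], [-85, 1152], [-80, 1271], [-75, 357], [-70, 525], [-65, 224], [-60, 351], [-55, 305], [-50, 283], [-45, 252], [-40, 178], [-35, 1], [-30, 0], [-25, 0], [-20, 0], [-15, 0], [-10, 0], [-5, 0], [0, 39], [5, 106], [10, 138], [15, 142], [20, 245], [25, 618], [30, 603], [35, 414], [40, 97], [45, 1], [50, 0]]
{'fov_y': 65.70646984690485, 'cx': 329.0637534096703, 'cy': 201.34573048507656, 'T_tool_cam': array([[ 0.   ,  0.961,  0.277,  0.071],
       [ 1.   ,  0.   , -0.001, -0.   ],
       [-0.001,  0.277, -0.961, -0.173],
       [ 0.   ,  0.   ,  0.   ,  1.   ]])}
```

```bash
cat >> h.py <<'E'
H=np.array([0,0,.034])
E
python3 - <<'E'
from h import *
print(rel(np.array([.449,-.1526,.1265])-H))
for th in (.45,0): print(th,rel(fw(-60*np.sin(th)-7,-120+60*np.cos(th),24)-.011*ex-[0,0,.012]-H))
E
```

```text
('units', array([-0.475,  0.07 ,  0.431]), 'turn', np.float64(0.0), 'tilt', np.float64(-1.0))
0.45 ('units', array([-0.263,  0.07 ,  0.431]), 'turn', np.float64(0.0), 'tilt', np.float64(-1.0))
0 ('units', array([-0.075,  0.02 ,  0.322]), 'turn', np.float64(0.0), 'tilt', np.float64(-1.0))
```

Emit:
servo_tool(motion=[-1,-0.475,0.06,0,0,-1,-0.475,0.06,0.1,0,-1,-0.475,0.06,0.43,0,-1,-0.4,0.06,0.43,0,-1,-0.3,0.06,0.43,0])

```text
time: 5.32
tool_pos: [0.4711, -0.1477, 0.0936]
tool_rot: [0.0, 0.996, 0.092, 0.001]
contact_force: [-0.6, -0.8, 0.6]
gripper_width: 0.002
grasp_force: 0.0
```

Emit:
servo_tool(motion=[-1,0.06,-0.01,-0.02,0,-1,0.12,-0.02,-0.05,0,-1,0.16,-0.03,-0.08,0,-1,0.19,-0.04,-0.1,0,-1,0.19,-0.04,-0.1,0])

```text
time: 5.95
tool_pos: [0.4919, -0.1385, 0.1055]
tool_rot: [0.0, 0.996, 0.092, 0.0]
contact_force: [-2.7, 0.8, 0.1]
gripper_width: -0.0
grasp_force: 1.2
```

```bash
python3 - <<'E'
from h import *
print(rel(fw(-7,-60,24)-.011*ex-[0,0,.012]-H),linkw(),manip.state()['contact_force'])
Q=np.load('lw.npy'); k=(abs(Q[:,2]-8)<8)&(Q[:,0]>-60)&(Q[:,0]<20)&(Q[:,1]<-40)&(Q[:,1]>-90); print(np.percentile(Q[k],[3,50,97],axis=0))
E
```

```text
('units', array([ 0.028,  0.   , -0.   ]), 'turn', np.float64(0.001), 'tilt', np.float64(-1.0)) (np.int64(4530), np.float64(-0.024653328667757907), array([-0.16176959,  0.15174554]), np.float64(-61.58843332655864)) [-2.89291736  1.42447288  0.55997794]
[[ -2.33176832 -64.60497655   0.5696706 ]
 [  2.55689514 -58.32824379   8.38189006]
 [  3.98964628 -51.72698316  15.40489036]]
```

Emit:
servo_tool(motion=[-1,0.025,0,-0.015,0,-1,0.045,0,-0.025,0,-1,0.06,0,-0.03,0,-1,0.06,0,-0.03,0])

```text
time: 6.5
tool_pos: [0.4949, -0.1375, 0.1071]
tool_rot: [-0.001, 0.996, 0.092, -0.004]
contact_force: [-14.1, -0.5, 2.4]
gripper_width: -0.005
grasp_force: 6.4
```

```bash
python3 - <<'E'
from h import *
print(rel(fw(-7,-60,24)-.011*ex-[0,0,.012]-H),linkw(),manip.state()['contact_force'])
Q=np.load('lw.npy'); k=(abs(Q[:,2]-8)<8)&(Q[:,0]>-60)&(Q[:,0]<20)&(Q[:,1]<-40)&(Q[:,1]>-90); print(np.percentile(Q[k],[3,50,97],axis=0))
E
```

```text
('units', array([0.001, 0.004, 0.013]), 'turn', np.float64(0.0), 'tilt', np.float64(-1.0)) (np.int64(4539), np.float64(-0.07566260607456717), array([-0.21130613,  0.10095097]), np.float64(-61.57219472002855)) [-13.06945161   0.40255439   1.23338219]
[[  0.98812654 -64.49078418   0.78818812]
 [  5.65697884 -58.05088339   8.50024308]
 [  7.13966887 -51.64147273  15.63349057]]
```

Emit:
servo_tool(motion=[-1,-0.15,0,0,0,-1,-0.3,0,-0.3,0,-1,-0.3,0,-1,0,0,-0.1,-0.8,-1,0,0.3,-0.1,-1,-1,0])

```text
time: 7.18
tool_pos: [0.4666, -0.0213, 0.2316]
tool_rot: [0.001, 0.996, 0.091, 0.004]
contact_force: [0.9, -0.2, 0.4]
gripper_width: 0.42
grasp_force: 0.0
```

```bash
python3 - <<'E'
from h import *
np.set_printoptions(precision=4,suppress=True)
P=cloud('top',np.ones((400,640),bool),np.load('top0.npy'))
for n,c,z in (('broad',(.511,.215),.1),('slim',(.444,.202),.08)):
    k=(np.hypot(P[:,0]-c[0],P[:,1]-c[1])<.03)&(P[:,2]>z); Z=P[k]; print(n,len(Z),Z.mean(0),(Z.min(0)+Z.max(0))/2,Z.max(0)-Z.min(0))
k=(abs(P[:,0]-.48)<.1)&(abs(P[:,1]-.21)<.07)&(abs(P[:,2]-.058)<.006); print(cv2.minAreaRect((P[k,:2]*1000).astype(np.float32)))
print(rel([.511,.215,.25]),linkw()) 
E
```

```text
broad 68 [0.5126 0.2205 0.1059] [0.5128 0.2214 0.1055] [0.0217 0.0238 0.0107]
slim 24 [0.4446 0.2056 0.086 ] [0.4441 0.2053 0.0855] [0.0131 0.0116 0.0083]
((479.2065124511719, 213.41734313964844), (140.5240936279297, 56.964637756347656), 12.528610229492188)
('units', array([ 0.72 , -1.87 , -0.152]), 'turn', np.float64(-0.003), 'tilt', np.float64(-1.0)) (np.int64(1212), np.float64(-0.06106295417946285), array([-0.1991,  0.0927]), np.float64(-61.553338453126116))
```

Emit:
servo_tool(motion=[0.6,0.36,-0.5,0,0,1,0.72,-1,0,0,1,0.72,-1,0,0,1,0.72,-1,0,0])

```text
time: 7.72
tool_pos: [0.5286, 0.1134, 0.2288]
tool_rot: [-0.0, 0.996, 0.093, 0.001]
contact_force: [0.2, -0.8, -0.6]
gripper_width: 1.0
grasp_force: 0.0
```

```bash
python3 - <<'E'
from h import *
print(rel([.513,.221,.13]))
E
```

```text
('units', array([ 0.037, -0.905,  0.824]), 'turn', np.float64(0.004), 'tilt', np.float64(-1.0))
```

Emit:
servo_tool(motion=[1,0.035,-0.45,0,0,1,0.035,-0.9,0,0,1,0.035,-0.9,0.3,0,1,0.035,-0.9,0.65,0,1,0.035,-0.9,0.65,0])

```text
time: 8.35
tool_pos: [0.5094, 0.2174, 0.1467]
tool_rot: [0.001, 0.996, 0.092, -0.003]
contact_force: [-0.2, -0.3, 0.2]
gripper_width: 0.999
grasp_force: 0.0
```

```bash
python3 - <<'E'
from h import *
np.set_printoptions(precision=4,suppress=True)
print(rel([.513,.221,.036]))
im,d,W=wcloud(); cv2.imwrite('pics/w3.png',im[:,:,::-1])
k=(np.hypot(W[:,0]-.513,W[:,1]-.221)<.025)&(abs(W[:,2]-.105)<.007); Z=W[k]; print(len(Z),Z.mean(0),(Z.min(0)+Z.max(0))/2,Z.max(0)-Z.min(0))
E
```

```text
('units', array([ 0.041, -0.025,  0.922]), 'turn', np.float64(-0.001), 'tilt', np.float64(-1.0))
879 [0.5153 0.2236 0.1068] [0.5143 0.2233 0.1045] [0.0241 0.0247 0.0096]
```

View pics/w3.png

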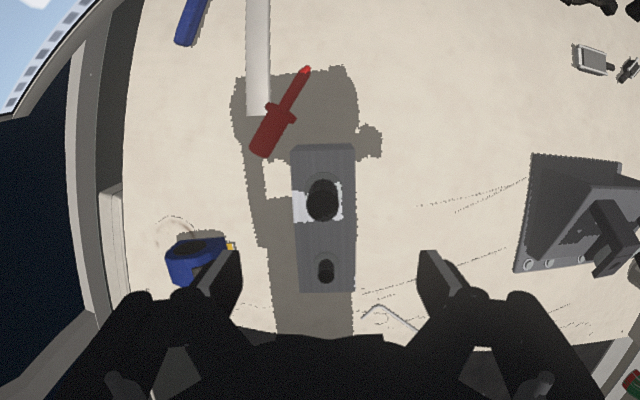

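Emit:
servo_tool(motion=[1,0.047,-0.035,0.4,0,1,0.047,-0.035,0.8,0,1,0.047,-0.035,0.92,0,0,0.047,-0.035,0.92,0,-1,0.047,-0.035,0.92,0])

```text
time: 9.02
tool_pos: [0.5188, 0.2247, 0.0431]
tool_rot: [-0.0, 0.996, 0.092, 0.003]
contact_force: [0.4, -0.0, -0.5]
gripper_width: 0.606
grasp_force: 0.0
```

Emit:
servo_tool(motion=[-1,0,0,0,0,-1,0,0,0,0,-1,0,0,0,0])

```text
time: 9.4
tool_pos: [0.5179, 0.2246, 0.0421]
tool_rot: [-0.0, 0.996, 0.092, 0.002]
contact_force: [-0.5, -0.5, 6.1]
gripper_width: 0.261
grasp_force: 58.6
```

Emit:
servo_tool(motion=[-1,0,0,-0.1,0,-1,0,0,-0.22,0,-1,0,0,-0.34,0,-1,0,0,-0.34,0])

```text
time: 9.9
tool_pos: [0.5174, 0.2246, 0.0828]
tool_rot: [-0.0, 0.996, 0.092, 0.001]
contact_force: [0.3, -0.0, -1.7]
gripper_width: 0.264
grasp_force: 58.8
```

```bash
python3 - <<'E'
from h import *
np.set_printoptions(precision=4,suppress=True)
im,d=eyes.grab_frame('side'); P=cloud('side',np.ones((400,640),bool),d)
s=manip.state(); print(s['tool_pos'],s['gripper_width'])
k=(np.hypot(P[:,0]-s['tool_pos'][0],P[:,1]-s['tool_pos'][1])<.03)&(P[:,2]>.05)&(P[:,2]<.18); Z=P[k]; Z=Z[np.argsort(Z[:,2])]
for z in np.arange(.05,.18,.006):
    q=Z[abs(Z[:,2]-z)<.003]; print(round(z,3),len(q),q[:,0].min() if len(q) else '',q[:,0].max() if len(q) else '')
E
```

```text
[0.5167 0.2244 0.0816] 0.2695854172746137
0.05 3 0.5109654882908263 0.5353524186683425
0.056 14 0.4986212303414993 0.5387471325712079
0.062 68 0.4876834718163049 0.5460099116387286
0.068 6 0.5110213571202085 0.5179318932077368
0.074 4 0.5112257479399751 0.5185885443985468
0.08 4 0.5104118259202851 0.5174997394294993
0.086 7 0.5105336259905917 0.5179639056948745
0.092 4 0.5109331213221971 0.5178714906832842
0.098 5 0.5093779707373429 0.5192490188061787
0.104 25 0.4981205609864952 0.5309406031013968
0.11 11 0.5037318488748366 0.5310650020094931
0.116 14 0.5036818862136202 0.5320347448675594
0.122 14 0.50375197943278 0.530857623579706
0.128 18 0.5032588030416465 0.5299919944308991
0.134 17 0.5035250315293729 0.5301612116651464
0.14 18 0.5030351168042856 0.5307626436198212
0.146 17 0.5025340806498297 0.5296037359555857
0.152 19 0.5053941980344923 0.5298565575951792
0.158 12 0.5035492429663364 0.5257495351931627
0.164 13 0.50275223484777 0.5128022902721182
0.17 13 0.5037636218017733 0.5331652073330986
0.176 7 0.5050762214487137 0.5155553349490096
```

Emit:
servo_tool(motion=[-1,-0.06,0,0,0,-1,-0.12,0,0.01,0,-1,-0.18,0,0.02,0,-1,-0.24,0,0.03,0,-1,-0.24,0,0.03,0])

```text
time: 10.58
tool_pos: [0.4902, 0.2192, 0.0786]
tool_rot: [-0.0, 0.996, 0.092, 0.003]
contact_force: [5.0, 0.5, 3.1]
gripper_width: 0.263
grasp_force: 58.8
```

```bash
cat >> h.py <<'E'
def tilt():
    im,d=eyes.grab_frame('side'); P=cloud('side',np.ones((400,640),bool),d); s=manip.state(); t=s['tool_pos']
    Q=(P-t)@np.array([[ex[0],-ex[1],0],[ex[1],ex[0],0],[0,0,1]])*1000
    return im,d,Q,s
E
python3 - <<'E'
from h import *
np.set_printoptions(precision=1,suppress=True)
im,d,Q,s=tilt(); print(s['contact_force'],s['gripper_width'],s['tool_pos']*1000)
k=(abs(Q[:,1])<25)&(abs(Q[:,0])<70)&(Q[:,2]+s['tool_pos'][2]*1000>64)
for z in range(-20,110,5):
    q=Q[k&(abs(Q[:,2]-z)<2.5)]; print(z,len(q),q[:,0].min() if len(q) else '',q[:,0].max() if len(q) else '')
E
```

```text
[4.5 0.9 2.1] 0.26375154650484095 [490.2 219.2  78.6]
-20 0  
-15 9 -56.04912839051354 23.285537971614698
-10 15 -52.964330195379766 25.691065023361016
-5 10 -52.130993152218565 25.03500909439173
0 9 -51.171231271128455 19.22206984656374
5 14 -50.6403807887892 20.37668910272939
10 13 -51.28162325108574 15.462755779314605
15 8 -49.125833965476545 17.073384471874952
20 12 -6.137496195539112 12.48228165434795
25 16 -3.5491823157864277 22.813963964951604
30 11 -4.623258945695598 23.868761502435653
35 8 -8.858524022482023 11.837548072915492
40 11 -9.438546077228017 9.851650923837243
45 11 -11.29441817197003 5.43725759994897
50 10 -10.678010575131943 8.838019643326943
55 12 -13.76621524593539 5.6259793361320325
60 11 -13.858395664901327 8.293383937636525
65 14 -11.85731039024114 3.3602000061867607
70 10 -9.99206948868022 5.13644787263932
75 7 -11.376921843104501 12.157493170784777
80 9 -11.988630215325495 -0.9024448558487437
85 9 -10.62763687074928 9.6431609450649
90 7 -12.500211105860648 8.909556404818655
95 4 -10.528265767981916 -8.209462203982056
100 12 -15.984393684874892 6.802670209847249
105 12 -16.06445973661375 -3.4660913398363857
```

Emit:
servo_tool(motion=[-1,-0.04,0,0.012,0,-1,-0.08,0,0.025,0,-1,-0.11,0,0.035,0,-1,-0.11,0,0.035,0])

```text
time: 11.12
tool_pos: [0.4775, 0.217, 0.0745]
tool_rot: [-0.0, 0.996, 0.092, 0.003]
contact_force: [4.9, -0.1, 1.8]
gripper_width: 0.264
grasp_force: 58.9
```

```bash
cat >> h.py <<'E'
def shank(zmin=64,lo=-30,hi=20):
    im,d,Q,s=tilt(); Z=s['tool_pos'][2]*1000
    k=(abs(Q[:,1])<25)&(Q[:,0]>-5)&(Q[:,0]<70)&(Q[:,2]+Z>zmin)&(Q[:,2]<hi)&(Q[:,2]>lo); q=Q[k]
    p=np.polyfit(q[:,2],q[:,0],1)
    for _ in range(3):
        r=q[:,0]-np.polyval(p,q[:,2]); q2=q[abs(r)<9]; p=np.polyfit(q2[:,2],q2[:,0],1)
    return len(q2),'deg',np.degrees(np.arctan(-p[0])),'axis x at z=0,40:',np.polyval(p,[0,40]),'lowest',q2[:,2].min(),q2[:,1].mean(),np.c_[np.round(q2)][np.argsort(q2[:,2])][:,[0,2]].astype(int).tolist()
E
python3 - <<'E'
from h import *
s=manip.state(); print(s['contact_force'],s['tool_pos']); print(shank())
E
```

```text
[ 4.88837756 -0.07977639  1.80377213] [0.47749496 0.21698016 0.07453056]
(31, 'deg', np.float64(33.7004126771458), 'axis x at z=0,40:', array([28.50016133,  1.82306123]), 'lowest', np.float64(-10.184177211018081), np.float64(-5.744514105713011), [[36, -10], [32, -9], [33, -7], [30, -7], [36, -7], [26, -7], [34, -4], [37, -4], [27, -3], [29, -3], [25, -1], [33, 0], [26, 1], [29, 1], [34, 3], [30, 3], [26, 4], [21, 5], [29, 7], [26, 8], [22, 8], [17, 10], [17, 10], [26, 11], [19, 11], [21, 13], [26, 15], [19, 15], [20, 17], [11, 19], [8, 19]])
```

Emit:
servo_tool(motion=[-1,0,0,-0.25,0,-1,0,0,-0.6,0,-1,0,0,-1,0,-1,0,0,-1,0,-1,0,0,-1,0])

```text
time: 11.8
tool_pos: [0.4738, 0.2162, 0.1912]
tool_rot: [0.0, 0.996, 0.092, -0.002]
contact_force: [0.4, -1.2, -3.0]
gripper_width: 0.265
grasp_force: 58.9
```

```bash
python3 - <<'E'
from h import *
np.set_printoptions(precision=1,suppress=True)
s=manip.state(); print(s['contact_force'],s['tool_pos']); r=shank(100,-60,25); print(r[:-1])
im,d=eyes.grab_frame('side'); 
c=eyes.camera_params('side'); f=200/np.tan(np.radians(c['fov_y']/2)); p=np.linalg.inv(c['pose'])@np.r_[s['tool_pos'],1]; u=c['cx']+f*p[0]/-p[2]; v=c['cy']-f*p[1]/-p[2]; print(u,v)
u=int(u);v=int(v); cv2.imwrite('pics/p.png',cv2.resize(im[v-50:v+40,u-50:u+60,::-1],None,fx=6,fy=6,interpolation=2))
E
```

```text
[ 0.4 -1.2 -3. ] [0.5 0.2 0.2]
(57, 'deg', np.float64(33.6311936363051), 'axis x at z=0,40:', array([28. ,  1.4]), 'lowest', np.float64(-21.68143865818234), np.float64(-6.239382633743073))
301.2924311208691 155.06313587009856
```

View pics/p.png

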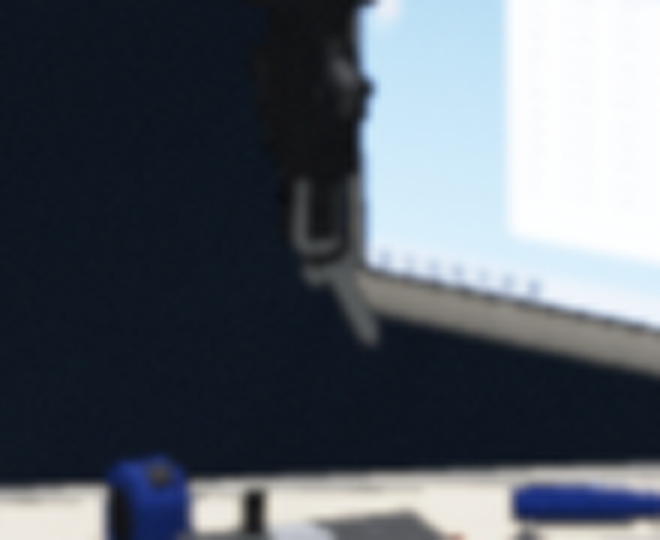

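```bash
cat >> h.py <<'E'
ey=np.array([-ex[1],ex[0],0])
def tgt(z,o=(41.5,0,-20),x=0,y=0): return fw(x,y,z)-(o[0]*ex+o[1]*ey+np.array([0,0,o[2]]))/1000
E
python3 - <<'E'
from h import *
np.set_printoptions(precision=1,suppress=True)
im,d,Q,s=tilt(); Z=s['tool_pos'][2]*1000
for lo in range(-30,25,5):
    k=(abs(Q[:,1])<25)&(Q[:,0]>0)&(Q[:,0]<60)&(Q[:,2]>=lo)&(Q[:,2]<lo+5); q=Q[k]; print(lo,len(q),q.mean(0) if len(q) else '',np.sort(q[:,0]))
print(tgt(30),rel(tgt(30)))
E
```

```text
-30 1 [ 40.8   0.2 -25. ] [40.8]
-25 1 [ 40.2  -1.1 -21.3] [40.2]
-20 4 [ 36.   -3.1 -18. ] [32.8 34.4 38.3 38.4]
-15 6 [ 34.1  -3.3 -12.5] [28.8 30.6 33.  34.9 37.7 39.5]
-10 7 [32.  -5.5 -7.3] [27.3 29.8 30.4 31.3 32.7 33.8 38.7]
-5 4 [29.  -7.5 -2.3] [23.4 27.  31.  34.5]
0 6 [26.5 -4.7  1.6] [21.8 22.5 24.6 27.6 30.2 32.2]
5 8 [24.8 -4.4  7.1] [20.9 22.3 23.  23.5 25.7 25.8 28.3 29. ]
10 6 [20.3 -2.5 12.5] [17.7 17.8 20.1 20.2 21.7 24.3]
15 8 [ 7.5 -6.2 17.7] [ 0.6  2.7  3.2  3.9  6.6  8.7 10.1 24. ]
20 12 [ 10.5 -13.1  22.4] [ 4.2  4.7  5.5  6.4  7.9  8.4 10.5 12.3 13.  16.6 16.7 19.6]
[ 0.5 -0.1  0.2] ('units', array([-0.6,  2.4,  0.1]), 'turn', np.float64(0.0), 'tilt', np.float64(-1.0))
```

```bash
sed -i 's/o=(41.5,0,-20)/o=(38.5,0,-21.5)/' h.py; python3 - <<'E'
from h import *
print(tgt(30),rel(tgt(30)),rel(tgt(12)))
E
```

```text
[ 0.46011492 -0.08342398  0.18176349] ('units', array([-0.567,  2.433,  0.074]), 'turn', np.float64(0.0), 'tilt', np.float64(-1.0)) ('units', array([-0.492,  2.433,  0.204]), 'turn', np.float64(0.0), 'tilt', np.float64(-1.0))
```

Emit:
servo_tool(motion=[-1,-0.1,0.4,-0.2,0,-1,-0.2,0.8,-0.2,0,-1,-0.3,1,-0.2,0,-1,-0.3,1,-0.2,0])

```text
time: 12.45
tool_pos: [0.4608, 0.0907, 0.2154]
tool_rot: [-0.0, 0.996, 0.091, -0.001]
contact_force: [-0.3, 1.9, -1.8]
gripper_width: 0.26
grasp_force: 59.3
```

Emit:
servo_tool(motion=[-1,-0.1,0.4,0,0,-1,-0.2,0.8,0,0,-1,-0.25,1,0,0,-1,-0.25,1,0,0])

```text
time: 12.95
tool_pos: [0.454, -0.0318, 0.2159]
tool_rot: [-0.001, 0.996, 0.091, -0.001]
contact_force: [-0.4, 1.3, -1.3]
gripper_width: 0.263
grasp_force: 59.7
```

```bash
python3 - <<'E'
from h import *
print(tgt(30),rel(tgt(30)),rel(tgt(12)))
E
```

```text
[ 0.46011492 -0.08342398  0.18176349] ('units', array([-0.027,  0.433,  0.284]), 'turn', np.float64(-0.002), 'tilt', np.float64(-1.0)) ('units', array([0.048, 0.433, 0.414]), 'turn', np.float64(-0.002), 'tilt', np.float64(-1.0))
```

Emit:
servo_tool(motion=[-1,-0.03,0.43,0,0,-1,-0.03,0.43,0.15,0,-1,0.02,0.43,0.36,0,-1,0.045,0.43,0.41,0,-1,0.045,0.43,0.41,0])

```text
time: 13.58
tool_pos: [0.4688, -0.0799, 0.167]
tool_rot: [-0.001, 0.996, 0.093, -0.001]
contact_force: [-0.6, -1.2, -0.3]
gripper_width: 0.264
grasp_force: 59.9
```

```bash
python3 - <<'E'
from h import *
np.set_printoptions(precision=1,suppress=True)
print(rel(tgt(12)),manip.state()['contact_force'])
for c in ('side','top','wrist'):
    if c=='wrist': im,d,P=wcloud()
    else: im,d=eyes.grab_frame(c); P=cloud(c,np.ones((400,640),bool),d)
    Q=(P-F)@R*1000; np.save('i_'+c,Q); cv2.imwrite(f'pics/i_{c}.png',im[:,:,::-1])
    print(c)
    for lo in range(4,56,6):
        q=Q[(abs(Q[:,0])<14)&(abs(Q[:,1])<14)&(Q[:,2]>=lo)&(Q[:,2]<lo+6)]
        print(lo,len(q),np.vstack([np.median(q,0),q.min(0),q.max(0)])[:,:2].ravel() if len(q) else '')
E
```

```text
('units', array([-0.,  0.,  0.]), 'turn', np.float64(0.003), 'tilt', np.float64(-1.0)) [-0.6 -1.2 -0.3]
side
4 4 [ -8.2   1.3 -12.8 -11.4   1.2   8.9]
10 4 [ 1.4 -0.4 -0.7 -1.1  4.   7.5]
16 6 [ 1.5 -3.3 -2.9 -6.8  6.3  0.4]
22 10 [ 2.3 -3.2 -2.5 -7.3  7.5  0.8]
28 10 [ 2.2 -3.4 -2.  -6.5  7.9  1.9]
34 7 [ 2.2 -3.  -1.5 -7.   8.8  0.8]
40 11 [ 2.7 -2.3 -3.4 -7.5  9.   0.5]
46 11 [ 1.3 -1.6 -2.1 -5.7  7.6  5.1]
52 3 [  7.8  -6.9   5.7 -10.4  10.   -2.3]
top
4 0 
10 0 
16 0 
22 0 
28 0 
34 0 
40 0 
46 0 
52 0 
wrist
4 0 
10 16 [ 5.3  1.2  4.4 -2.5  6.8  3.7]
16 103 [ 6.7  1.2  1.5 -5.   8.2  6.9]
22 126 [ 6.9  0.6  1.7 -4.9  8.6  6.8]
28 126 [ 7.1  1.2  2.6 -4.8  8.8  6.6]
34 141 [ 7.4  0.7  3.7 -4.6  9.2  6.5]
40 137 [ 7.7  0.7  2.  -5.1  9.7  6.3]
46 27 [ 8.2  1.8  7.  -2.6  9.3  5.1]
52 0
```

```bash
python3 - <<'E'
import numpy as np
np.set_printoptions(precision=1,suppress=True)
for c in('wrist','top','side'):
    Q=np.load(f'i_{c}.npy'); k=(abs(Q[:,2])<3)&(abs(Q[:,0]-8)<34)&(abs(Q[:,1])<26); q=Q[k]
    print(c,len(q),np.percentile(q,[1,2,50,98,99],axis=0)[:,:2].T,np.median(q[:,2]))
    if c=='wrist':
        for x in range(-20,36,4):
            r=q[abs(q[:,0]-x)<2][:,1]; print(x,len(r),np.percentile(r,[2,98]) if len(r) else '', np.histogram(r,bins=np.arange(-20,21,4))[0])
E
```

```text
wrist 3124 [[-17.5 -16.8  15.2  33.5  33.6]
 [-15.6 -15.3   2.5  19.5  19.8]] 0.47286867460506254
-20 16 [-13.9  19.5] [0 2 2 1 0 0 0 4 3 4]
-16 134 [-15.1  19.5] [ 0 22 28 10  0  0  0 26 25 23]
-12 146 [-15.6  20. ] [ 0 28 21 15  0  0  2 26 26 25]
-8 188 [-15.4  19.8] [ 0 24 27 29  5  0 17 32 27 27]
-4 170 [-14.9  19.4] [ 0 22 29 29  5  0  2 30 27 26]
0 145 [-15.7  19.6] [ 3 25 27 17  0  0  0 16 29 25]
4 167 [-15.8  19.8] [ 3 28 29 21  2  0  3 24 29 28]
8 239 [-15.3  19.2] [ 1 27 33 34 21 11 24 29 29 30]
12 274 [-14.9  19.4] [ 1 26 31 27 36 33 27 31 28 33]
16 340 [-15.6  19.4] [ 6 39 33 37 43 35 37 33 40 37]
20 262 [-15.1  19. ] [ 0 27 29 27 33 27 27 35 31 26]
24 292 [-14.6  19.4] [ 0 25 36 28 36 36 31 38 28 32]
28 312 [-14.9  19.3] [ 3 30 35 38 31 37 32 34 37 33]
32 437 [-14.7  19.1] [ 2 44 48 53 45 50 52 48 52 43]
top 4 [[20.5 20.6 26.8 32.1 32.2]
 [11.3 11.3 13.2 15.1 15.1]] 0.6631207263468025
side 111 [[-16.2 -15.9  10.6  34.1  35.1]
 [-19.1 -18.3  -1.4  18.2  18.8]] 1.6087347227664501
```

Emit:
servo_tool(motion=[-1,-0.013,-0.004,0.008,0,-1,0.015,-0.004,0.056,0,-1,0.043,-0.004,0.104,0,-1,0.07,-0.004,0.152,0,-1,0.07,-0.004,0.152,0])

```text
time: 14.35
tool_pos: [0.4769, -0.079, 0.1485]
tool_rot: [-0.0, 0.996, 0.092, -0.001]
contact_force: [-0.6, -0.6, -0.9]
gripper_width: 0.26
grasp_force: 59.9
```

```bash
cat >> h.py <<'E'
def chk():
    im,d,P=wcloud(); Q=(P-F)@R*1000
    for lo in range(0,48,5):
        q=Q[(abs(Q[:,0])<14)&(abs(Q[:,1]-2)<9)&(Q[:,2]>=lo)&(Q[:,2]<lo+5)]
        if len(q)>15: print(lo,len(q),'x',round(np.percentile(q[:,0],95)-6,1),'y',round((np.percentile(q[:,1],2)+np.percentile(q[:,1],98))/2,1))
    q=Q[(np.hypot(Q[:,0],Q[:,1])<19)&(Q[:,0]>6)&(Q[:,2]>1)]; h,e=np.histogram(q[:,2],bins=np.arange(0,70,2)); print(np.c_[e[:-1],h].astype(int).tolist()); return im
E
python3 - <<'E'
from h import *
s=manip.state(); print(s['contact_force'],s['tool_pos'],rel(tgt(-8))); chk()
E
```

```text
[-0.6323469  -0.63442039 -0.92393524] [ 0.47692161 -0.07898015  0.14849588] ('units', array([ 0.014,  0.011, -0.003]), 'turn', np.float64(0.001), 'tilt', np.float64(-1.0))
0 471 x 7.5 y 2.0
5 106 x -1.3 y 1.2
10 106 x -1.1 y 1.2
15 112 x -0.8 y 1.2
20 117 x -0.6 y 1.2
25 25 x -0.1 y 1.2
40 306 x 7.8 y 2.0
45 260 x 6.4 y 2.0
[[0, 153], [2, 1], [4, 0], [6, 0], [8, 0], [10, 0], [12, 0], [14, 0], [16, 0], [18, 0], [20, 0], [22, 0], [24, 0], [26, 1], [28, 0], [30, 0], [32, 0], [34, 0], [36, 27], [38, 167], [40, 171], [42, 595], [44, 116], [46, 113], [48, 122], [50, 143], [52, 128], [54, 153], [56, 116], [58, 206], [60, 226], [62, 202], [64, 179], [66, 263]]
```

Emit:
servo_tool(motion=[-1,0.026,-0.004,0.045,0,-1,0.055,-0.005,0.085,0,-1,0.08,-0.005,0.13,0,-1,0.109,-0.005,0.18,0,-1,0.109,-0.005,0.18,0])

```text
time: 15.02
tool_pos: [0.4896, -0.076, 0.127]
tool_rot: [-0.0, 0.996, 0.092, -0.001]
contact_force: [-0.4, -0.3, -1.7]
gripper_width: 0.265
grasp_force: 59.9
```

```bash
python3 - <<'E'
from h import *
s=manip.state(); print(s['contact_force'],s['tool_pos'],rel(tgt(-33))); chk()
E
```

```text
[-0.43284566 -0.33960151 -1.74784357] [ 0.48959149 -0.07604117  0.12698483] ('units', array([ 0.01 ,  0.016, -0.002]), 'turn', np.float64(0.001), 'tilt', np.float64(-1.0))
0 315 x 7.7 y 2.0
15 277 x 7.8 y 2.0
20 259 x 6.8 y 1.9
25 311 x 7.2 y 2.1
30 307 x 7.5 y 2.0
35 320 x 7.5 y 2.0
40 378 x 7.6 y 1.9
45 370 x 7.7 y 2.1
[[0, 140], [2, 1], [4, 0], [6, 0], [8, 0], [10, 3], [12, 109], [14, 173], [16, 405], [18, 345], [20, 113], [22, 142], [24, 93], [26, 165], [28, 157], [30, 123], [32, 174], [34, 219], [36, 207], [38, 180], [40, 246], [42, 233], [44, 213], [46, 175], [48, 258], [50, 209], [52, 205], [54, 207], [56, 238], [58, 235], [60, 387], [62, 285], [64, 79], [66, 44]]
```

Emit:
servo_tool(motion=[-1,0.017,0,0.029,0,-1,0.033,0,0.058,0,-1,0.046,0,0.08,0,-1,0.05,0,0.087,0,-1,0.05,0,0.087,0])

```text
time: 15.7
tool_pos: [0.4957, -0.0752, 0.1175]
tool_rot: [-0.0, 0.996, 0.092, -0.0]
contact_force: [-0.5, 0.0, -1.7]
gripper_width: 0.263
grasp_force: 59.9
```

```bash
python3 - <<'E'
from h import *
s=manip.state(); print(s['contact_force'],s['tool_pos'],rel(tgt(-45))); chk()
E
```

```text
[-0.51027746  0.02455293 -1.74465283] [ 0.49570285 -0.07516649  0.11746715] ('units', array([0.008, 0.013, 0.005]), 'turn', np.float64(0.001), 'tilt', np.float64(-1.0))
5 307 x 7.8 y 2.1
10 255 x 7.4 y 2.0
15 312 x 7.6 y 2.0
20 302 x 7.7 y 2.0
25 314 x 7.7 y 1.9
30 343 x 7.8 y 2.0
35 324 x 7.8 y 2.0
40 309 x 7.9 y 2.0
45 371 x 7.9 y 1.8
[[0, 83], [2, 167], [4, 207], [6, 599], [8, 107], [10, 128], [12, 110], [14, 176], [16, 125], [18, 143], [20, 145], [22, 233], [24, 223], [26, 202], [28, 193], [30, 240], [32, 213], [34, 186], [36, 232], [38, 208], [40, 212], [42, 183], [44, 267], [46, 231], [48, 263], [50, 479], [52, 78], [54, 75], [56, 29], [58, 10], [60, 21], [62, 10], [64, 12], [66, 13]]
```

Emit:
servo_tool(motion=[-1,0.008,0,0.014,0,-1,0.014,0,0.024,0,-1,0.014,0,0.024,0])

```text
time: 16.12
tool_pos: [0.4957, -0.0753, 0.1173]
tool_rot: [0.0, 0.996, 0.092, -0.003]
contact_force: [-16.3, 1.2, 16.3]
gripper_width: 0.262
grasp_force: 61.8
```

```bash
cat >> h.py <<'E'
def col():
    im,d,P=wcloud(); Q=(P-F)@R*1000; r=np.hypot(Q[:,0],Q[:,1]-2)
    q=Q[(r<16.5)&(Q[:,0]>3)&(r>12.5)&(Q[:,2]>1)&(Q[:,2]<14)]; e=Q[(Q[:,0]>20)&(Q[:,0]<33)&(abs(Q[:,1]-2)<16)&(abs(Q[:,2])<4)]
    k=Q[(r<11)&(abs(Q[:,2]-50)<8)]
    h,b=np.histogram(q[:,2],bins=np.arange(1,14,1)); return 'collar',np.c_[b[:-1],h].astype(int).tolist(),'ear',np.median(e[:,2])
E
python3 - <<'E'
from h import *
s=manip.state(); print(s['contact_force'],s['tool_pos']); print(col())
E
```

```text
[-16.25799736   1.21766415  16.30769875] [ 0.49573675 -0.07525716  0.11731431]
('collar', [[1, 3], [2, 1], [3, 1], [4, 0], [5, 43], [6, 298], [7, 98], [8, 33], [9, 43], [10, 37], [11, 48], [12, 56]], 'ear', np.float64(0.5148699257660873))
```

Emit:
servo_tool(motion=[-1,-0.006,0,-0.01,0,0,-0.006,0,-0.01,0,1,-0.006,0,-0.01,0,1,-0.006,0,-0.01,0,1,-0.006,0,-0.01,0])

```text
time: 16.8
tool_pos: [0.4968, -0.0749, 0.1156]
tool_rot: [-0.0, 0.996, 0.092, 0.0]
contact_force: [0.6, -0.1, 0.1]
gripper_width: 0.999
grasp_force: 0.0
```

Emit:
servo_tool(motion=[1,0,0,-0.15,0,1,-0.05,0,-0.5,0,1,-0.1,0,-1,0,1,-0.1,0,-1,0])

```text
time: 17.3
tool_pos: [0.4882, -0.0783, 0.2441]
tool_rot: [0.003, 0.996, 0.092, 0.006]
contact_force: [0.9, 0.1, -0.9]
gripper_width: 0.996
grasp_force: 0.0
```

```bash
python3 - <<'E'
from h import *
np.set_printoptions(precision=1,suppress=True)
s=manip.state(); print(s['contact_force'],s['gripper_width']); print(col())
im,d,P=wcloud(); Q=(P-F)@R*1000
for lo in range(6,56,6):
    q=Q[(abs(Q[:,0])<22)&(abs(Q[:,1]-2)<22)&(Q[:,2]>=lo)&(Q[:,2]<lo+6)]; print(lo,len(q),np.percentile(q[:,0],97) if len(q) else '', (np.percentile(q[:,1],[2,98]) if len(q) else ''))
cv2.imwrite('pics/f.png',cv2.resize(im[60:360,170:570,::-1],(800,600)))
E
```

```text
[ 0.9  0.1 -0.9] 0.9960789262702425
('collar', [[1, 27], [2, 21], [3, 21], [4, 19], [5, 37], [6, 76], [7, 24], [8, 0], [9, 0], [10, 0], [11, 0], [12, 0]], 'ear', np.float64(0.6046274498318098))
6 347 13.90790902138199 [-13.9  16.8]
12 110 10.161189329421713 [-10.1  12.6]
18 124 10.30604052346208 [-9.8 13.4]
24 128 10.361035856767034 [-8.8 13.5]
30 126 10.29831813174693 [-9.5 13.2]
36 157 10.356747188812912 [-9.4 13.7]
42 159 10.371013358046786 [-10.   13.4]
48 503 9.442761649046924 [-8.9 11.7]
54 0
```

View pics/f.png

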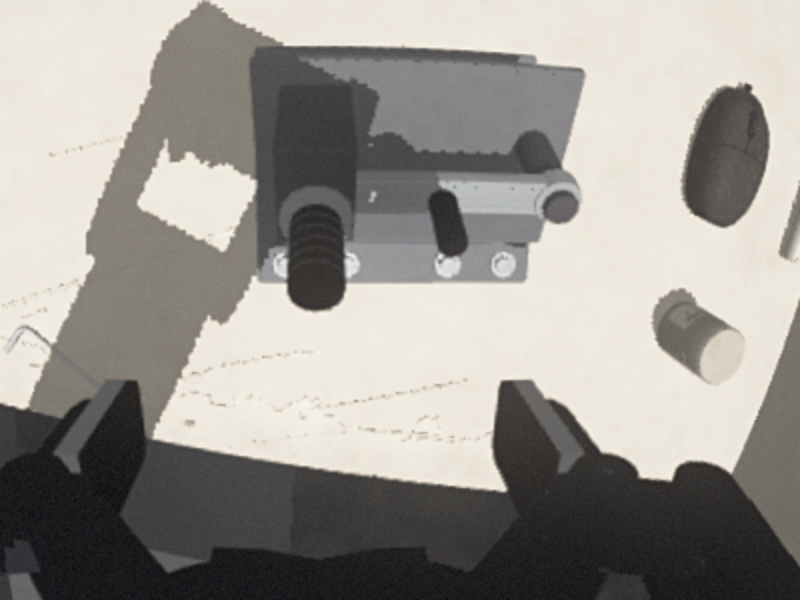

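The picture shows the knob at (316,255) standing along the hole axis with its collar (316,210) on the ear. The link is home, with the post at (448,222) in line, and the gripper is clear. Collar, tilt and link angle all check out, so I'm handing in.

```bash
python3 -c "
from plant import job_done
print(job_done())"
```

```text
the job is handed in; nothing more can be done
None
```

The job is handed in at about 17 s of the 56 s: the link is home, the broad pin is seated with its collar on the upper ear and released, and the gripper is clear. I did not touch the slim pin, jar or tape measure, and no verdict was returned at hand-in.

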